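# Shut the watch case on the repair bench

## Robot

A 7-joint arm with a two-finger parallel gripper is mounted at the origin on the work surface. World frame = base frame: x ahead of the robot, y to its left, z up, the work surface at z = 0. Lengths are in m, angles in rad, forces in N, time in s.
With the tool pointing down it reaches from about 0.35 to 0.9 m from the base axis. Payload 8.1 kg.
Tool frame: the origin (TCP) lies midway between the tips of the shut fingers; the grasp point (between the pads) lies 19 mm behind it; z points along the fingers, y is the direction in which the jaws open and shut (so a half turn about z gives the same grasp; the last joint's range is limited). The gripper opens to 92 mm and grips with 3 to 60 N. Pads are 19 mm wide; open, the fingers measure 130 mm over their backs; the gripper's body (75 mm by 190 mm) begins 47 mm behind the grasp point.
Start: joints at [-1.213, 0.434, 0.025, 1.573, -0.012, 1.134, -0.075], TCP at [0.278, 0.56, 0.227] pointing down, gripper open.
Joint ranges: [-2.62, 2.62], [-0.44, 2.09], [-1.27, 1.32], [0.08, 2.57], [-1.32, 4.46], [0.12, 2], [-2.74, 2.74]. Speed limits (rad/s): [2.22, 2.22, 3.01, 3.01, 3.14, 3.14, 3.14].

## Interface

Orientations are given as a unit quaternion [w, x, y, z].
In Python, from bench import robot gives the robot as it stands.
- The arm moves only by the shell command python3 -m crank 'ROWS' [OPENING] [FORCE]. ROWS is JSON, a list of rows, each a list of 4 numbers: the shift along the tool's x, y, z in mm, then the turn about the tool's z in rad. In form: [[tx, ty, tz, yaw], ...]. A call has 1 to 10 rows; each row shifts and turns the commanded pose from where the row before left it, along the tool's axes as they then stand; what a row does not reach is not made up. A row lasts 1/10 s, in which the tool goes at most 50 mm and 8.59 degrees, less where a joint would pass 70% of its speed; a pose out of reach is approached as far as the arm can. A call with a gripper value outside its range is refused whole. OPENING is the opening, from 0 (shut) to 1 (fully open), set as the call begins (- or left out, the last holds). The fingers move at their own pace and stop on an object; FORCE is the grip in N (left out, the last holds). Time passes only in rows, so rows that do not move let the fingers close. It gives the time, the measured TCP pose, the force and the opening at its end, in the units of the state.
- robot.sense(): the state, without advancing time (a new reading comes with each control period).
- robot.read_camera(name): name is "scene" or "top" or "wrist"; returns the picture (384x512x3 uint8, red, green, blue); there is no depth.
- robot.camera_params(name): a dict with "fx", "fy", "cx", "cy" (pixels), "k1" (the pictures are not rectified: a ray, as slopes to the right and down, at radius r is drawn at 1 + k1 r^2 times it, then the intrinsics apply), "R" (3x3) and "t" (3): a world point X has camera coordinates R X + t; the wrist camera has in their place "tool_from_camera" (4x4, takes a point from camera to tool coordinates, whose origin is the TCP and whose axes are the flange's). Camera axes: x right, y down, z forward; pixel columns grow to the right and rows downward; lengths in m; the calibration is good to about 2 mm. A picture is of the moment at which its call begins: read the wrist's pose just before it. camera_params takes no time and is no camera call.
- robot.finish_job(): hands the job in, once; it reports no verdict.
The state is a dict: "time_s": time; "q": joint angles; "dq": joint speeds; "tau": joint torques, N m; "tcp_pos": TCP position; "tcp_rot": TCP orientation; "force": force on the tool from outside, world axes, zero at the start; "torque": the same for the moment, N m; "width": opening from 0.0 (shut) to 1.0 (fully open).
Only numpy, scipy, OpenCV 4.12 (cv2) and the standard library are available. Lean on these libraries where they do the work, as an engineer would, in place of code of your own. Each camera call takes 0.05 s, during which the arm holds its last target.

## Task

The watches are back in their box: lower the open lid of the larger of the two wooden watch cases until it is fully shut, gently, without letting it slam, then let go. Leave the smaller case standing open as it is.

Things in the scene. Friction and masses are not known exactly. Their poses are not given: they have to be found in the camera images.
- case_lid (a joint): Angle (rad) of the larger case's lid: 0 fully shut, 1.57 upright, stop at 1.75; starts at 1.25 to 1.65. Stiff hinge: the lid stays at any angle and needs up to 4 N at the free edge to move, so push it all the way. Dark wooden case with three wristwatches, fixed to the bench: 140 mm deep (hinge to opening), 190 wide along the hinge, 67 high when shut (base 45; lid a shell 22 high, flat top).
- case_lid_edge (a point): Middle of the free edge of the larger case's lid (opposite the hinge), on its outer face (the flat top when shut); moves with the lid. Axes: x from free edge to hinge, y along the hinge, z out of the outer face (up when shut; level, away from the case, when upright). The hinge line lies at x = +140 mm, z = -22 mm in this frame.
- case_lid_hinge (a point): Middle of the larger case's hinge line, 45 mm above the bench, along the upper back edge of the base. With the case square to the robot this is the side away from it; the case is turned up to 1.2 rad either way (y points to the robot's left within 1.2 rad). Axes as for case_lid_edge; they turn with the lid.
- small_lid_edge (a point): Middle of the free edge of the smaller case's lid, on its outer face; axes as for case_lid_edge. Leave this lid as it is, open at 1.25 to 1.65 rad. The case, same wood and make, is 90 mm deep, 100 wide, 63 high when shut (lid 18), holds one pocket watch, is fixed to the bench and turned up to 1.2 rad either way too. Either case may be on the left.
Things that resemble listed ones, but are neither listed nor needed, are in the scene too. What is shaped like the part that bears case_lid but orange is not meant.

How it is judged:
At the end, for the whole second after the job is handed in: The larger case's lid is shut to within 0.08 rad (its free edge within about 11 mm of fully shut), and the free edge of the smaller case's lid is within 20 mm of where it started (value of joint case_lid below 0.08 rad and distance of small_lid_edge from where it was at the start of the episode below 0.02 m); the robot touches nothing.
It fails at once if the larger case's lid slams: it turns shut faster than 2.5 rad/s (about 0.35 m/s at its free edge) in the last 0.5 rad (value of joint case_lid below 0.5 rad and velocity of joint case_lid below -2.5 rad/s).
It fails at once if the smaller case's lid is disturbed: its free edge moves by more than 20 mm (distance of small_lid_edge from where it was at the start of the episode above 0.02 m).
It also fails if it takes over 32 s, if anything falls off the work surface, if the arm or the gripper's body presses on something with over 40 N, if the wrist force passes 120 N, or if a joint passes its speed limit or range.

## Working session

There is one attempt and no reset: what is moved stays moved. The work goes in short steps, Python scripts to look and compute and a shell command to move; the robot and the scene stay as the last step left them, time stands still between calls to the robot, and variables do not carry over. Pictures are saved under pics/ and viewed, and the job is handed in when it is done.

```bash
mkdir -p pics; ls
python3 - <<'E'
from bench import robot
import cv2
s=robot.sense();print(s['time_s'],s['tcp_pos'],s['tcp_rot'],s['width'])
for n in ("scene","top"):
    p=robot.read_camera(n);cv2.imwrite(f"pics/{n}0.png",p[:,:,::-1])
    print(n,robot.camera_params(n))
print(robot.camera_params("wrist"))
E
```

```text
pics
0.0 [0.27774862 0.5593253  0.22595125] [-1.04992022e-04  2.28391845e-01  9.73568977e-01 -7.75754515e-04] 1.0003502781707467
scene {'fx': 378.6044739501885, 'fy': 378.6044739501885, 'cx': 257.8398500524824, 'cy': 190.46281316786585, 'k1': 0.0056714715919212455, 'R': array([[-0.1297375 ,  0.99153036,  0.00597754],
       [ 0.56292003,  0.07861579, -0.822764  ],
       [-0.81626541, -0.10337846, -0.56835171]]), 't': array([ 0.09855853, -0.21203964,  1.36366608])}
top {'fx': 465.68750143684093, 'fy': 465.68750143684093, 'cx': 259.46489864746184, 'cy': 191.2247179567232, 'k1': -0.15368057255441145, 'R': array([[-0.00459432, -0.99998779,  0.00181911],
       [-0.9817905 ,  0.00416522, -0.18992122],
       [ 0.18991133, -0.00265854, -0.98179765]]), 't': array([-0.0143393 ,  0.52049632,  1.07170652])}
{'fx': 285.71092744271704, 'fy': 285.71092744271704, 'cx': 255.66268712237738, 'cy': 191.97028216077123, 'k1': -0.06525080936377227, 'tool_from_camera': array([[ 3.07217711e-04, -9.61037596e-01, -2.76417520e-01,
         7.49814432e-02],
       [ 9.99999936e-01,  2.44630963e-04,  2.60902924e-04,
        -9.24192878e-04],
       [-1.83117234e-04, -2.76417582e-01,  9.61037609e-01,
        -1.58427862e-01],
       [ 0.00000000e+00,  0.00000000e+00,  0.00000000e+00,
         1.00000000e+00]])}
```

View pics/scene0.png

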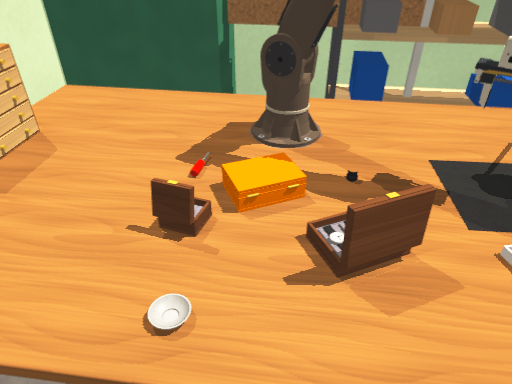

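View pics/top0.png

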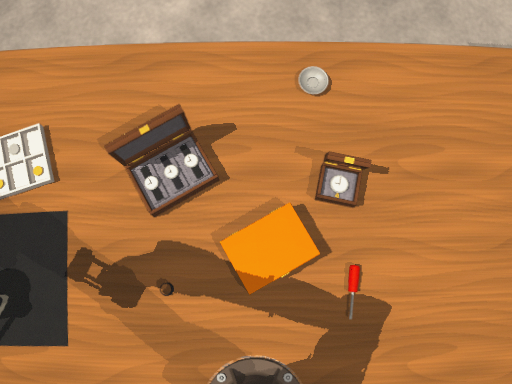

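The scene camera shows the large open case at about (370,230) and the small one at (180,205). An orange decoy sits between them. In the top picture the large case is at about (165,165) with its opening towards the robot, and the small case is at (342,180). I'll enlarge the large case to read its corners.

Run:
```python
import cv2
t=cv2.imread('pics/top0.png');s=cv2.imread('pics/scene0.png')
cv2.imwrite('pics/ct.png',cv2.resize(t[95:225,95:245],None,fx=5,fy=4.5,interpolation=cv2.INTER_CUBIC)[:590])
cv2.imwrite('pics/cs.png',cv2.resize(s[175:285,295:445],None,fx=5,fy=5,interpolation=cv2.INTER_CUBIC))
```

```text
(no output)
```

View pics/ct.png

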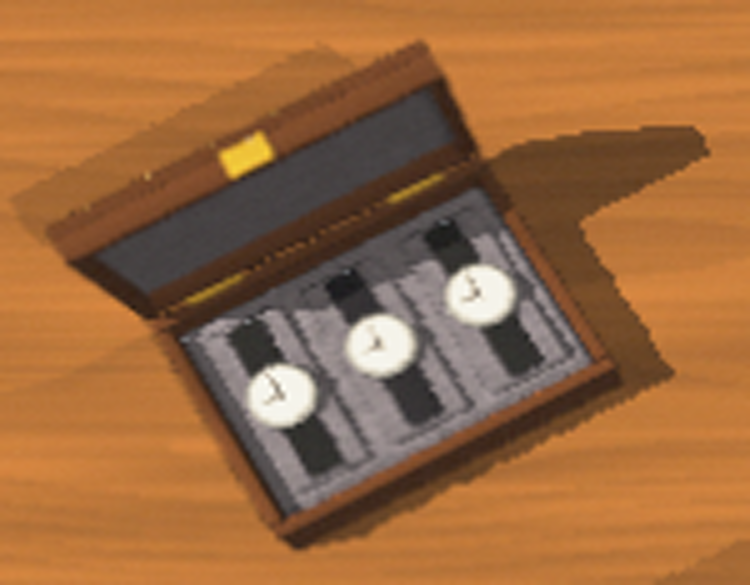

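View pics/cs.png

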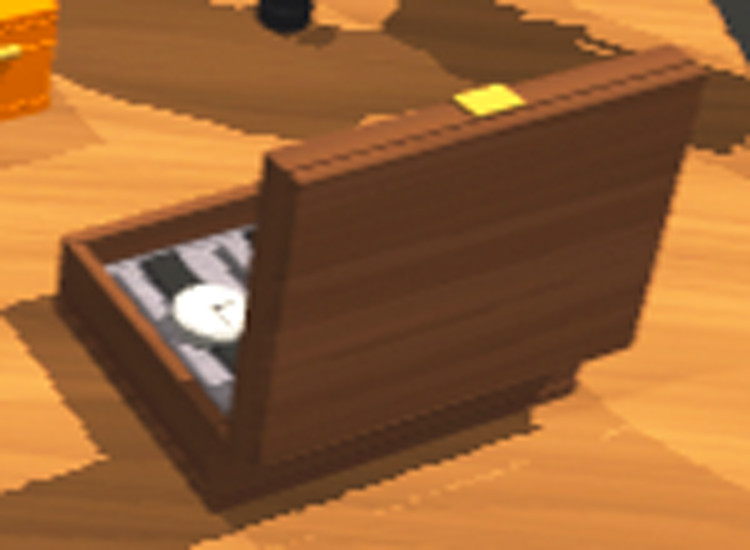

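```bash
cat > h.py <<'E'
import numpy as np, cv2
from bench import robot
def proj(n,X):
    c=robot.camera_params(n); P=c['R']@np.asarray(X)+c['t']; a=P[:2]/P[2]; a=a*(1+c['k1']*(a@a))
    return a*c['fx']+[c['cx'],c['cy']]
def lidpt(p,x,y,z,base=False):
    hx,hy,psi,th=p
    if base: xx,zz=x,z
    else: xx=x*np.cos(th)+z*np.sin(th); zz=-x*np.sin(th)+z*np.cos(th)
    return np.array([hx+xx*np.cos(psi)-y*np.sin(psi),hy+xx*np.sin(psi)+y*np.cos(psi),.045+zz])
E
python3 - <<'E'
from h import *
from scipy.optimize import least_squares
obs=[('top',-.14,.095,0,1,151,211.7),('top',-.14,-.095,0,1,217,176.1),('top',-.14,.095,.022,0,104.6,145.7),('top',-.14,-.095,.022,0,180,104.6),
('top',-.14,.095,0,0,109,152.8),('top',-.14,-.095,0,0,184,112.3),
('scene',-.14,-.095,.022,0,355,212),('scene',-.14,.095,.022,0,436,189),('scene',-.14,-.095,0,0,348.4,206),('scene',-.14,.095,0,0,430,184),
('scene',-.14,-.095,0,1,307,223.6),('scene',0,-.095,-.045,1,338.6,277)]
f=lambda p:np.array([proj(o[0],lidpt(p,*o[1:5]))-o[5:] for o in obs]).ravel()
r=least_squares(f,[.6,.2,.3,1.5],loss='soft_l1')
print(r.x);print(f(r.x).reshape(-1,2).round(1))
p=r.x
for n,a in dict(edge=(-.14,0,.022),eL=(-.14,.095,.022),eR=(-.14,-.095,.022),eLi=(-.14,.095,0)).items(): print(n,lidpt(p,*a).round(3))
print('front base',lidpt(p,-.14,0,0,True))
E
```

```text
[0.63594301 0.23915477 0.52404103 1.49413666]
[[-2.3  2. ]
 [-0.1 -1.2]
 [-1.8 -0.4]
 [-1.7 -1.4]
 [-1.7  1. ]
 [-1.  -0.8]
 [-1.3 -0.4]
 [ 0.3 -0. ]
 [-1.8 -0.5]
 [-2.2 -0.1]
 [-0.4 -0.8]
 [-1.4  2.2]]
edge [0.646 0.245 0.186]
eL [0.598 0.327 0.186]
eR [0.693 0.163 0.186]
eLi [0.579 0.316 0.185]
front base [0.51473042 0.16910116 0.045     ]
```

Fit residuals are about 2 px. The hinge is at (0.636, 0.239), yaw 0.52, with the lid at 1.49 rad and the free edge at z=0.186, which matches the geometry. The plan is to raise, travel over to behind the lid with the fingers shut, then lower and push.

```bash
python3 -m crank '[[0,0,-25,0],[0,0,-25,0],[-25,-3,0,0],[-25,-3,0,0],[-25,-3,0,0],[-25,-3,0,0],[-25,-3,0,0],[-25,-3,0,0],[-25,-3,0,0],[-25,-3,0,0]]' 0 20
python3 -m crank '[[-25,-3,0,0],[-25,-3,0,0],[-25,-3,0,0],[-25,-3,0,0],[-25,-3,0,0],[-25,-3,0,0],[-25,-3,0,0],[-25,-3,0,0],[-25,-3,0,0],[-25,-3,0,0]]'
python3 -m crank '[[-25,-3,0,0],[-25,-3,0,0],[0,0,0,-0.14],[0,0,0,-0.14],[0,0,0,-0.14],[0,0,0,-0.14],[0,0,0,-0.14],[0,0,0,-0.14],[0,0,0,-0.14],[0,0,0,0]]'
```

```text
time_s: 1.1
tcp_pos: [0.447, 0.4485, 0.2763]
tcp_rot: [-0.0, 0.228, 0.974, -0.0]
force: [0.3, -0.3, -0.5]
width: 0.179
time_s: 2.1
tcp_pos: [0.6575, 0.3106, 0.2761]
tcp_rot: [-0.0, 0.228, 0.974, -0.0]
force: [0.8, 0.4, -0.6]
width: 0.001
time_s: 3.1
tcp_pos: [0.699, 0.2834, 0.2761]
tcp_rot: [-0.001, -0.258, 0.966, -0.0]
force: [-0.0, -0.7, 0.7]
width: 0.006
```

```bash
cat > st.py <<'E'
from h import *
from scipy.spatial.transform import Rotation as Ro
p=[.636,.239,.524,1.494]
s=robot.sense();T=np.array(s['tcp_pos']);q=s['tcp_rot'];M=Ro.from_quat([q[1],q[2],q[3],q[0]]).as_matrix()
cx=np.array([np.cos(p[2]),np.sin(p[2]),0]);cy=np.array([-cx[1],cx[0],0])
d=T-[p[0],p[1],0]
print('t',round(s['time_s'],2),'tcp',T.round(3),'case coords x,y,z mm',(np.array([d@cx,d@cy,d[2]])*1e3).round(1),'F',np.round(s['force'],1),'w',round(s['width'],2))
print('tool axes in case (cols x,y,z):\n',(np.array([cx,cy,[0,0,1]])@M).round(3),'q',np.round(s['q'],2))
E
python3 st.py
```

```text
t 3.1 tcp [0.699 0.283 0.276] case coords x,y,z mm [ 76.7   6.9 276.1] F [-0.  -0.7  0.7] w 0.01
tool axes in case (cols x,y,z):
 [[-1.     0.003 -0.001]
 [ 0.003  1.     0.   ]
 [ 0.001  0.    -1.   ]] q [-0.42  0.64 -0.07  1.1   0.04  1.4   1.61]
```

```bash
python3 -m crank '[[0,0,25,0],[0,0,25,0],[0,0,25,0],[0,0,25,0],[0,0,14,0],[0,0,0,0],[10,-3,0,0],[10,-4,0,0],[10,0,0,0],[0,0,0,0]]'; python3 st.py
python3 - <<'E'
from h import *
a=robot.read_camera('scene')[140:300,270:470];b=robot.read_camera('wrist')
a=cv2.resize(a,(500,400));b=b
cv2.imwrite('pics/s1.png',a[:,:,::-1]);cv2.imwrite('pics/w1.png',b[:,:,::-1])
for th in np.arange(1.5,-.01,-.15): print(round(th,2),round(1e3*(-.118*np.cos(th)+.022*np.sin(th)+.0095),1),round(1e3*(.045+.118*np.sin(th)+.022*np.cos(th)),1))
E
```

```text
time_s: 4.1
tcp_pos: [0.6764, 0.2618, 0.1644]
tcp_rot: [0.001, -0.256, 0.967, -0.0]
force: [-0.7, 0.3, -0.1]
width: 0.005
t 4.1 tcp [0.676 0.262 0.164] case coords x,y,z mm [ 46.4  -0.5 164.4] F [-0.7  0.3 -0.1] w 0.01
tool axes in case (cols x,y,z):
 [[-1.     0.007  0.001]
 [ 0.007  1.    -0.001]
 [-0.001 -0.001 -1.   ]] q [-0.4   0.65 -0.08  1.36  0.05  1.13  1.61]
1.5 23.1 164.3
1.35 5.1 165.0
1.2 -12.8 163.0
1.05 -30.1 158.3
0.9 -46.6 151.1
0.75 -61.8 141.5
0.6 -75.5 129.8
0.45 -87.2 116.1
0.3 -96.7 100.9
0.15 -103.9 84.4
0.0 -108.5 67.0
```

View pics/s1.png

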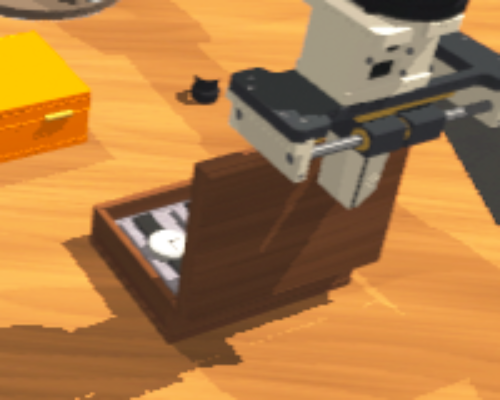

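View pics/w1.png

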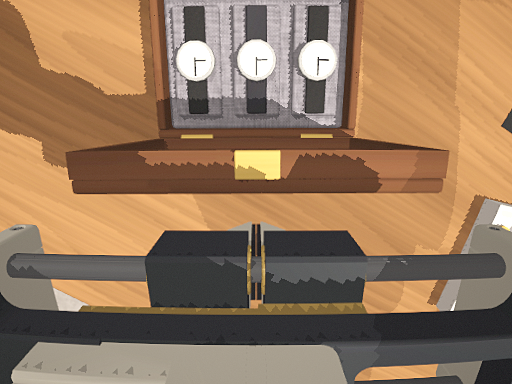

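Scene picture: the shut fingers are behind the lid, with nothing touching. Wrist picture: the lid is square to the tool and its clasp (257,165) is centred on the fingers. Now I'll push along the arc.

```bash
python3 -m crank '[[6,0,0,0],[6,0,0,0],[6,0,0,0],[6,0,0,0],[6,0,0,0],[6,0,0,0],[6,0,0,0],[6,0,0,0],[6,0,0.5,0],[6,0,0.5,0]]'; python3 st.py
```

```text
time_s: 5.2
tcp_pos: [0.6238, 0.2326, 0.1615]
tcp_rot: [-0.0, -0.257, 0.967, -0.0]
force: [2.4, 0.3, 0.3]
width: 0.004
t 5.2 tcp [0.624 0.233 0.162] case coords x,y,z mm [-13.7   0.6 161.5] F [2.4 0.3 0.3] w 0.0
tool axes in case (cols x,y,z):
 [[-1.     0.005 -0.   ]
 [ 0.005  1.    -0.   ]
 [ 0.    -0.    -1.   ]] q [-0.38  0.56 -0.09  1.53  0.05  1.05  1.61]
```

```bash
python3 -m crank '[[5.5,0,1,0],[5.5,0,1,0],[5.5,0,1.5,0],[5.5,0,2,0],[5.5,0,2.5,0],[5.5,0,2.5,0],[5,0,3,0],[5,0,3,0],[5,0,3.5,0],[0,0,0,0]]'; python3 st.py
python3 - <<'E'
from h import *
a=robot.read_camera('scene')[140:300,270:470]
cv2.imwrite('pics/s2.png',cv2.resize(a,(500,400))[:,:,::-1])
E
```

```text
time_s: 6.2
tcp_pos: [0.5817, 0.2085, 0.1411]
tcp_rot: [-0.001, -0.257, 0.967, -0.0]
force: [-0.4, -0.1, -0.9]
width: 0.008
t 6.2 tcp [0.582 0.209 0.141] case coords x,y,z mm [-62.3   0.8 141.1] F [-0.4 -0.1 -0.9] w 0.01
tool axes in case (cols x,y,z):
 [[-1.     0.005 -0.002]
 [ 0.005  1.     0.   ]
 [ 0.002  0.    -1.   ]] q [-0.36  0.51 -0.1   1.68  0.06  0.96  1.61]
```

View pics/s2.png

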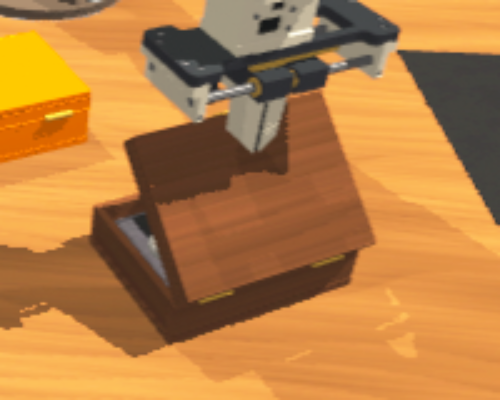

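The lid is following the fingers, at about 0.8 rad. I'll continue along the arc.

```bash
python3 -m crank '[[4.5,0,3.5,0],[4.5,0,4,0],[4.5,0,4,0],[4,0,4.5,0],[4,0,4.5,0],[4,0,4.5,0],[3,0,5,0],[3,0,5,0],[3,0,5,0],[0,0,0,0]]'; python3 st.py
python3 -m crank '[[2.5,0,5.5,0],[2.5,0,5.5,0],[2.5,0,5.5,0],[1.5,0,5.5,0],[1.5,0,4,0],[1,0,4,0],[0,0,2,0],[0,0,0,0]]'; python3 st.py
```

```text
time_s: 7.25
tcp_pos: [0.5519, 0.1916, 0.1008]
tcp_rot: [-0.001, -0.257, 0.967, -0.0]
force: [0.0, 0.9, -0.5]
width: 0.0
t 7.25 tcp [0.552 0.192 0.101] case coords x,y,z mm [-96.5   1.  100.8] F [ 0.   0.9 -0.5] w 0.0
tool axes in case (cols x,y,z):
 [[-1.     0.005 -0.002]
 [ 0.005  1.     0.   ]
 [ 0.002  0.    -1.   ]] q [-0.35  0.51 -0.1   1.81  0.07  0.83  1.6 ]
time_s: 8.05
tcp_pos: [0.5425, 0.1862, 0.0693]
tcp_rot: [-0.0, -0.257, 0.967, -0.0]
force: [-0.2, 0.6, -0.3]
width: 0.007
t 8.05 tcp [0.543 0.186 0.069] case coords x,y,z mm [-107.4    1.1   69.3] F [-0.2  0.6 -0.3] w 0.01
tool axes in case (cols x,y,z):
 [[-1.     0.005 -0.001]
 [ 0.005  1.     0.   ]
 [ 0.001  0.    -1.   ]] q [-0.35  0.53 -0.1   1.86  0.07  0.75  1.6 ]
```

Tip at z=69 mm, against 67 for shut. I'll press down in 1 mm steps until the force rises.

```bash
python3 -m crank '[[0,0,1,0],[0,0,1,0],[0,0,0,0]]'; python3 -m crank '[[0,0,1,0],[0,0,0,0]]'; python3 st.py
```

```text
time_s: 8.35
tcp_pos: [0.5428, 0.1863, 0.0679]
tcp_rot: [0.0, -0.257, 0.967, -0.0]
force: [-1.2, -0.2, 1.2]
width: 0.004
time_s: 8.55
tcp_pos: [0.5428, 0.1864, 0.0677]
tcp_rot: [0.0, -0.257, 0.967, 0.0]
force: [-4.2, -1.5, 12.6]
width: 0.011
t 8.55 tcp [0.543 0.186 0.068] case coords x,y,z mm [-107.     1.1   67.7] F [-4.2 -1.5 12.6] w 0.01
tool axes in case (cols x,y,z):
 [[-1.     0.005  0.   ]
 [ 0.005  1.    -0.   ]
 [-0.    -0.    -1.   ]] q [-0.35  0.53 -0.1   1.86  0.07  0.75  1.6 ]
```

The lid is firmly stopped at z≈67.7 mm with 12.6 N, so it is shut. I'll retreat straight up and check.

```bash
python3 -m crank '[[0,0,-5,0],[0,0,-15,0],[0,0,-25,0],[0,0,-25,0],[0,0,-25,0],[0,0,-25,0],[0,0,-20,0],[0,0,0,0],[0,0,0,0]]'
python3 - <<'E'
from h import *
a=robot.read_camera('scene');b=robot.read_camera('top')
cv2.imwrite('pics/s3.png',np.hstack([cv2.resize(a[140:300,130:470],(680,320)),])[:,:,::-1]);cv2.imwrite('pics/t3.png',b[:,:,::-1])
p=[.636,.239,.524,0]
for y in(-.095,.095):
  for n in('scene','top'):print(n,y,proj(n,lidpt(p,-.14,y,.022)).round(1))
E
```

```text
time_s: 9.45
tcp_pos: [0.5429, 0.1864, 0.2068]
tcp_rot: [0.0, -0.257, 0.967, 0.0]
force: [0.5, -1.0, 0.3]
width: 0.004
scene -0.095 [307.3 215.3]
top -0.095 [216.2 172.9]
scene 0.095 [376.4 196.9]
top 0.095 [146.7 212.3]
```

View pics/s3.png

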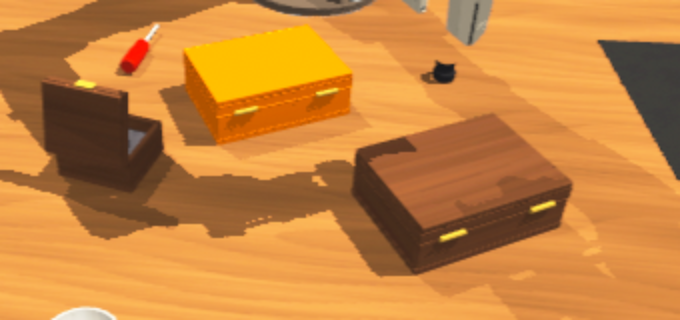

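View pics/t3.png

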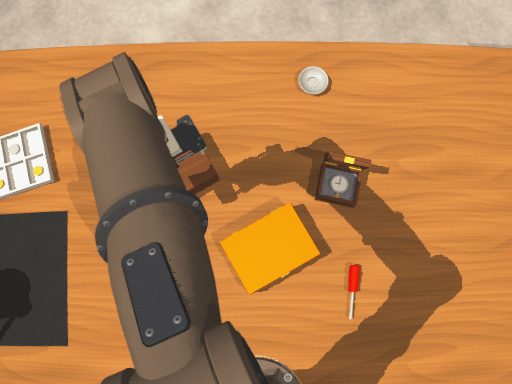

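The scene picture shows the large lid flush. Its free corners are at full-image (307,215) and (375,197), against predictions of (307,215) and (376,197) for fully shut. The small case is still open with its clasp at (349,160) in the top picture, as before. The gripper is clear.

```bash
python3 -c "
from bench import robot
print(robot.finish_job())"
```

```text
the job is handed in; nothing more can be done
None
```

The larger case's lid is fully shut and the robot has let go. I pushed it down from behind with closed fingers, staying on the lid along its arc over about 4 s. I then pressed lightly at the end and backed straight up about 140 mm. The job was handed in at about 9.5 s of the 32 s allowed; no verdict is reported.

- **Lid shut:** the lid stopped firmly at z ≈ 67.7 mm (67 expected) with about 13 N. Afterwards its free corners in the scene picture were within about 1 px of where a fully shut lid should be.
- **Speed:** the commanded closing rate was about 0.5 rad/s, well under the 2.5 rad/s limit. I did not measure the lid's speed directly.
- **Smaller case:** it was never approached, and its lid looked the same in the top picture before and after.
- **Contact at the end:** the wrist force had returned to about 1 N, the noise level, with nothing touching.

No check failed or disagreed.

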